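# Open the seized combination lock and present it

### The job

Open the combination padlock lying in its cradle on the examination bench: turn the dial clockwise until you feel the notch click, where the shackle springs out a little and the dial stops, then pull the shackle all the way out while the lock is still in its cradle. Then lift the lock out and finish holding it up, level and still with the shackle open, well clear of the bench (about 15 cm up). Leave the jar, the bottle and the tape dispenser where they stand.

Things in the scene. Friction and masses are not known exactly. Their poses are not given: they have to be found in the camera images.
- lock: Padlock, a dark steel block 96 (x) x 68 (y) x 36 (z) mm, about 0.67 kg in all, lying loose on its back in the cradle, dial on top. Origin: centre of the block's underside, 25 mm above the bench at the start; z up; its -x axis is the way the shackle slides out, at the start roughly towards the robot (yaw within 0.6 rad of 0).
- dial_top (a point): Centre of the top of the dial's round black knurled knob, 42 mm across at the top, 44 mm at its foot, 27 mm tall, its top 64 mm above the lock's underside; flat block top 28 mm below this point, so fingers go down 25 mm beside the knob. Any grip yaw will do; turned further than the dial can go, fingers slip. The lock's balance point is 10 to 20 mm from the knob's axis, towards the shackle.
- bow (a point): Middle of the shackle's bow: a straight 26 mm of round bright bar 10 mm thick, along the lock's y axis at its -x end. The U is 60 mm wide outside, 40 inside; shackle in, the bar's centre is 50 mm from the block's end face (45 mm clear inside) and 43 mm above the bench, nothing below it. Moves with the shackle.
- shackle_u (a joint): How far the shackle is out of the lock, in m: 0 to 0.0015 when locked, about 0.010 after the click at the notch, 0.028 fully out (stop). Once clicked it slides along the lock's -x axis with 1 to 6 N and stays where it is left. Before the notch is found it cannot be pulled.
- cradle: Grey plastic nest fixed to the bench, 112 x 84 mm on a 150 x 110 x 4 mm foot plate; floor 25 mm, rim (6 mm thick) 35 mm above the bench. The rim surrounds the block with 2 mm to spare: it holds the lock when the dial is turned or the shackle pulled; lift the lock straight up to leave. Origin: centre of its underside; axes as the lock's.
- jar: Bystander: lidded clear powder jar, 60 mm across, 75 mm high, standing beside the lock. Origin: centre of its underside. Leave alone.
- bottle: Bystander: clear glass bottle, 68 mm across, 190 mm high, standing beyond the lock and the jar. Origin: centre of its underside. Leave alone.
- tape: Bystander: grey desk tape dispenser, 120 x 50 x 70 mm, standing beside the lock. Origin: centre of its underside. Leave alone.
- dial_foot (a point): Point on the dial's vertical axis at the block's top, 36 mm above the lock's underside and 5 mm from its centre towards the shackle. The dial turns clockwise seen from above with faint clicks every 0.35 rad (about 0.1 N m) and stays where left. The notch lies 0.5 to 2.0 rad on from the start, to be found by feel: there the shackle jumps out 10 mm and the dial blocks.
Not all that is in view belongs to the job. What is shaped like the lock but purple is not meant.

How it is judged:
By the outcome, as a careful person would: the job done as asked, in the order asked, and still so for the second after the job is handed in, while the arm keeps its last pose, push and grip.
It also fails if it takes over 67 s, if anything falls off the work surface, if the arm or the gripper's body presses on something with over 40 N, if the wrist force passes 120 N, or if a joint passes its speed limit or range.

### The arm

A 6-joint arm with a two-finger parallel gripper is mounted at the origin on the work surface. World frame = base frame: x ahead of the robot, y to its left, z up, the work surface at z = 0. Lengths are in mm, angles in rad, forces in N, time in s.
With the tool pointing down it reaches from about 250 to 775 mm from the base axis. Payload 8.9 kg.
Tool frame: the origin (TCP) lies at the very end of the fingers, on their centre line; the grasp point (between the pads) lies 19 mm behind it; z points along the fingers, y is the direction in which the jaws open and shut (so a half turn about z gives the same grasp; the last joint's range is limited). The gripper opens to 85 mm and grips with 20 to 120 N. Pads are 22 mm wide; open, the fingers measure 114 mm over their backs; the gripper's body (76 mm by 85 mm) begins 54 mm behind the grasp point. The pads swing forward as they close: fully open they stand 13 mm farther back than shut.
Start: joints at [-0.139, 0.291, -0.153, 1.127, 0, 1.431], TCP at [524.999, 0.004, 231.305] pointing down, gripper open.
Joint ranges: [-2.52, 2.52], [-0.91, 1.74], [-1.3, 1.37], [-1.96, 2.02], [-1.52, 1.47], [-3.14, 3.14]. Speed limits (rad/s): [2.22, 2.22, 2.79, 3.14, 3.14, 3.14].

### API

Orientations are given as a unit quaternion [w, x, y, z].
In Python, from rig import * gives the robot as it stands.
- The arm moves only by the tool carry_out, never from a script. Its argument "increments" is a list of rows, each a list of 7 numbers: the shift along the tool's x, y, z in cm, then the turn, a rotation vector about the tool's x, y, z in rad, then the closure in counts, from 0 (fully open) to 255 (shut). A call has exactly 8 rows; each row is the pose to reach, as a shift and turn from the pose measured when the call began, along the tool's axes at that moment; what a row does not reach only later rows make up. A row lasts 1/12 s, in which the tool goes at most 41.7 mm and 7.16 degrees, less where a joint would pass 70% of its speed; a pose out of reach is approached as far as the arm can. A call with a gripper value outside its range is refused whole. The fingers move at their own pace and stop on an object; the grip force is fixed at half the most. Time passes only in rows, so rows that repeat a pose let the fingers close, or fill a call up. It gives the time, the measured TCP pose, the force and the opening at its end, in the units of the state.
- read_state(): the state, without advancing time (a new reading comes with each control period).
- get_image(name): name is "scene" or "side" or "wrist"; returns a dict with "img" (420x560x3 uint8, blue, green, red), "fovy" (degrees; the focal length in pixels is half the picture's height over the tangent of half this angle, whatever the lens; pixels are square), "cx", "cy" (the principal point, pixels), "D" ([k1, k2, p1, p2, k3] as OpenCV has them; the pictures are not rectified), "extrinsics" (4x4, takes a point from world to camera coordinates). Camera axes: x right, y down, z forward; pixel columns grow to the right and rows downward; lengths in mm; the calibration is good to about 2 mm. A picture is of the moment at which its call begins. There is no depth.
- sign_off(): hands the job in, once; it reports no verdict.
The state is a dict: "t": time; "qpos": joint angles; "dq": joint speeds; "joint_efforts": joint torques, N m; "eef_pos": TCP position; "ee_rot": TCP orientation; "wrist_force": force on the tool from outside, world axes, zero at the start; "ft_torque": the same for the moment, N m; "width": opening from 0.0 (shut) to 1.0 (fully open).
Only numpy, scipy, OpenCV 4.12 (cv2) and the standard library are available. Lean on these libraries where they do the work, as an engineer would, in place of code of your own. Each camera call takes 0.05 s, during which the arm holds its last target.

## Working session

There is one attempt and no reset: what is moved stays moved. The work goes in short steps, Python scripts to look and compute and a tool call to move; the robot and the scene stay as the last step left them, time stands still between calls to the robot, and variables do not carry over. Pictures are saved under pics/ and viewed, and the job is handed in when it is done.

Besides the shell and the picture viewer there is one more tool, called after ">>>" as name(argument=value, ...), one argument or row to a line, values as JSON. carry_out: Moves the arm, as the interface text tells. Its arguments: {"type":"object","properties":{"increments":{"type":"array","items":{"type":"array","items":{"type":"number"}}}},"required":["increments"]}

```bash
mkdir -p pics; ls; python3 - <<'E'
from rig import *
import cv2,numpy as np
s=read_state();print({k:np.round(v,3).tolist() for k,v in s.items()})
for n in["scene","side","wrist"]:
    d=get_image(n);cv2.imwrite(f"pics/a_{n}.png",d["img"]);np.savez(f"pics/a_{n}.npz",**d)
    print(n,d["fovy"],d["cx"],d["cy"],d["D"],np.round(d["extrinsics"],3).tolist())
E
```

```text
pics
{'t': 0.0, 'qpos': [-0.139, 0.291, -0.154, 1.127, 0.0, 1.431], 'dq': [-0.001, -0.0, -0.0, 0.001, -0.001, 0.0], 'joint_efforts': [-0.003, -53.715, 33.136, 0.016, -0.0, 0.0], 'eef_pos': [524.58, 0.053, 230.738], 'ee_rot': [-0.001, 0.707, 0.707, -0.0], 'wrist_force': [-0.147, -0.779, -0.287], 'ft_torque': [0.0, 0.023, 0.065], 'width': 0.995}
scene 55.27591609258089 282.7795862852135 209.96700051039238 [-0.04662436  0.          0.          0.          0.        ] [[0.89, 0.457, 0.001, -565.726], [0.343, -0.666, -0.662, -82.592], [-0.302, 0.59, -0.749, 1083.18], [0.0, 0.0, 0.0, 1.0]]
side 57.39948286925089 275.92592921540626 211.46562552731885 [-0.09929945  0.          0.          0.          0.        ] [[-0.915, -0.403, 0.011, 591.286], [-0.271, 0.596, -0.756, 170.055], [0.298, -0.695, -0.655, 751.09], [0.0, 0.0, 0.0, 1.0]]
wrist 71.31017554168852 281.3487929352251 208.75981065163188 [-0.01558689  0.          0.          0.          0.        ] [[1.0, 0.0, -0.002, -523.844], [0.001, -0.953, 0.304, -40.003], [-0.002, -0.304, -0.953, 380.511], [0.0, 0.0, 0.0, 1.0]]
```

View pics/a_scene.png

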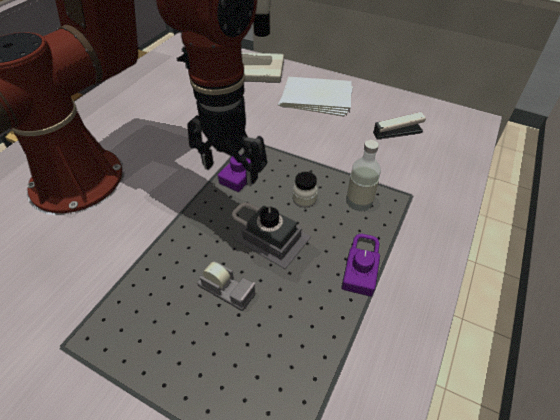

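View pics/a_side.png

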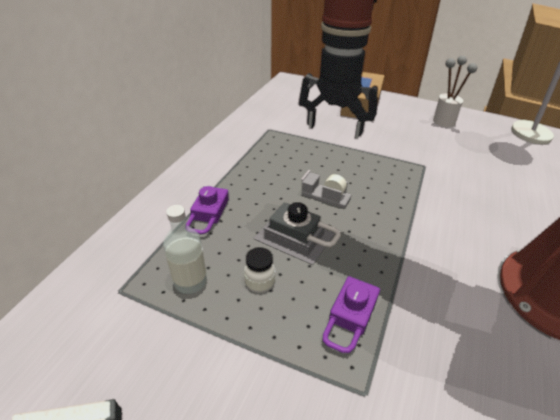

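View pics/a_wrist.png

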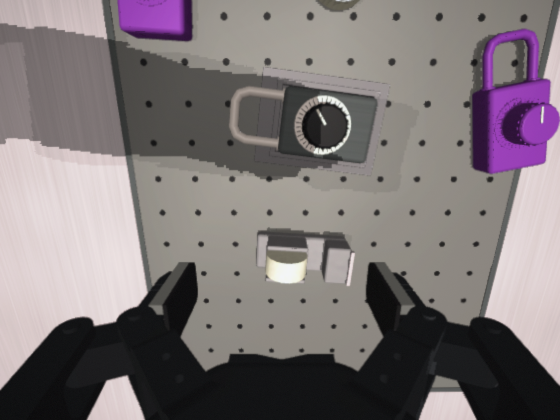

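The wrist view shows the dark lock with its dial at about (322,124), its bow at (235,115), and yaw near 0. The tape dispenser is at about (300,257), and the purple decoys are at the top left and on the right. In the scene view the dial is at (268,217), the jar at (305,188) and the bottle at (365,180).

```bash
cat > h.py <<'E'
import cv2,numpy as np
from scipy.spatial.transform import Rotation as R
def K(d):
    f=210/np.tan(np.radians(float(d["fovy"])/2)); return np.array([[f,0,float(d["cx"])],[0,f,float(d["cy"])],[0,0,1]])
def ray(d,uv):
    p=cv2.undistortPoints(np.array([[uv]],float),K(d),np.array(d["D"],float))[0,0]
    E=np.array(d["extrinsics"]);Rm=E[:3,:3];o=-Rm.T@E[:3,3];v=Rm.T@np.array([p[0],p[1],1]);return o,v/np.linalg.norm(v)
def onz(d,uv,z):
    o,v=ray(d,uv);return o+v*(z-o[2])/v[2]
def two(d1,a,d2,b):
    o,v=ray(d1,a);p,w=ray(d2,b);t=np.linalg.lstsq(np.c_[v,-w],p-o,rcond=None)[0]
    x,y=o+t[0]*v,p+t[1]*w;return (x+y)/2,np.linalg.norm(x-y)
def proj(d,P):
    E=np.array(d["extrinsics"]);r=cv2.Rodrigues(E[:3,:3])[0];return cv2.projectPoints(np.array([P],float),r,E[:3,3],K(d),np.array(d["D"],float))[0].ravel()
E
python3 - <<'E'
import cv2
for n,(x,y,w,h) in dict(scene=(220,180,100,90),side=(240,180,120,90),wrist=(220,60,180,135)).items():
    i=cv2.imread(f"pics/a_{n}.png")[y:y+h,x:x+w];i=cv2.convertScaleAbs(i,alpha=1.8,beta=20)
    s=4 if n=="wrist" else 6
    cv2.imwrite(f"pics/z_{n}.png",cv2.resize(i,None,fx=s,fy=s,interpolation=cv2.INTER_CUBIC))
E
```

```text
(no output)
```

View pics/z_wrist.png

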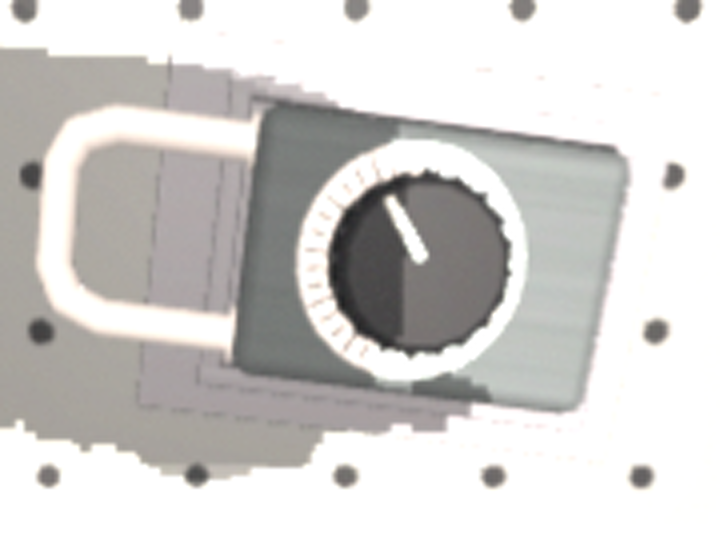

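View pics/z_side.png

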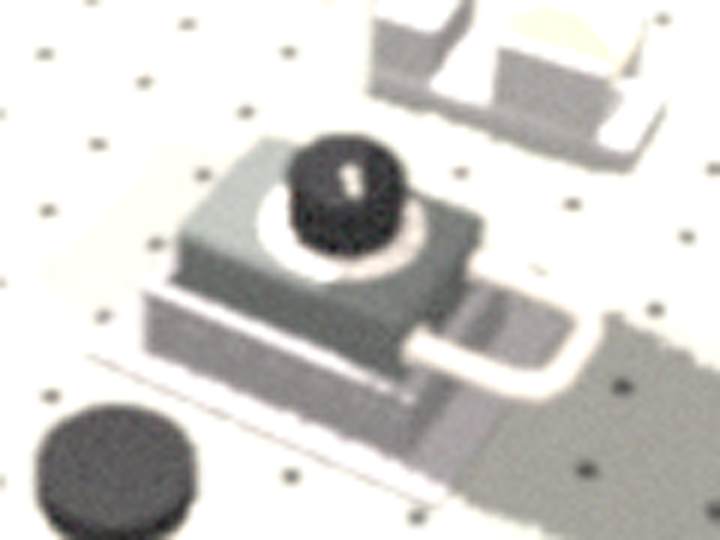

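View pics/z_scene.png

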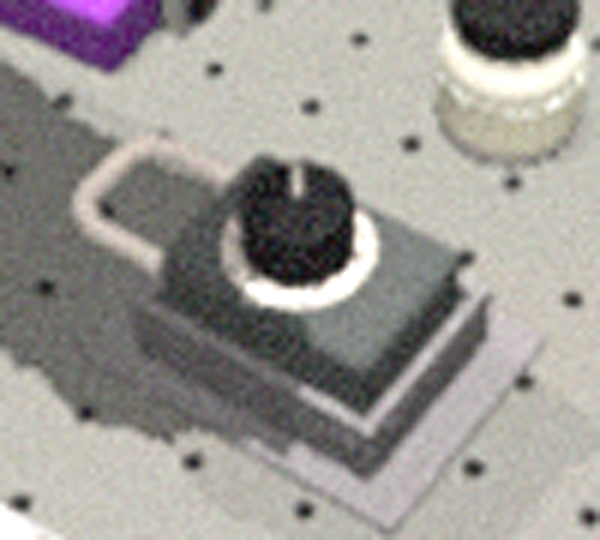

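```bash
python3 - <<'E'
import numpy as np
from h import *
W,S,C=[np.load(f"pics/a_{n}.npz") for n in("wrist","side","scene")]
w=lambda x,y:(220+x/4,60+y/4)
dt=onz(W,w(421,262),89);print("dial top",dt.round(1))
cs=np.array([onz(W,w(*p),61)[:2] for p in((262,105),(622,150),(580,408),(235,370))]);print("corners",cs.round(1).tolist(),cs.mean(0))
print(np.linalg.norm(cs-np.roll(cs,-1,0),axis=1))
print("yaws",[np.arctan2(*(b-a)[::-1]) for a,b in((cs[0],cs[1]),(cs[3],cs[2]))],[np.arctan2(*(b-a)[::-1])-np.pi/2 for a,b in((cs[3],cs[0]),(cs[2],cs[1]))])
b=onz(W,w(57,228),43);print("bow",b,np.linalg.norm((b-dt)[:2]))
s=(240+347/6,180+170/6);c=(220+296/6,180+193/6)
print("two",two(W,w(421,262),S,s),two(W,w(421,262),C,c),two(S,s,C,c))
for n,d,uvs in(("jarW",S,(259,256)),("jarC",C,(306,181))): print(n,onz(d,uvs,75))
E
```

```text
dial top [565.1  68.8  89. ]
corners [[528.1, 105.4], [618.3, 95.1], [613.3, 30.4], [521.2, 40.4]] [570.21685181  67.82378204]
[90.8456578  64.87101442 92.57282201 65.41721116]
yaws [np.float64(-0.11366613544235998), np.float64(-0.10735149971763969)] [np.float64(-0.1048231459760316), np.float64(-0.07814519771006645)]
bow [473.06371398  76.1668049   43.        ] 92.36507991697023
two (array([565.79147416,  68.6665467 ,  84.87974716]), np.float64(0.14573602078540793)) (array([565.69434848,  69.43130759,  90.84653336]), np.float64(2.0212023593627384)) (array([564.93238655,  72.21701116,  87.93766397]), np.float64(0.5378388725417023))
jarW [586.04096345 217.94671973  75.        ]
jarC [590.7608827  211.22752123  75.        ]
```

Checks agree: the block corners come out near 91x65 mm, the dial-to-bow distance is 92.4 mm (93 expected), and triangulated dial height is 85–91 mm (89 expected). The lock centre is at about (570,68.5) with yaw about -0.105, and the dial at (565.3,69). I'll approach above the dial and pre-rotate counter-clockwise.

>>> carry_out(
  increments=[
    [0.9, 0.5, 1.2, 0, 0, -0.12, 0],
    [1.8, 1.0, 2.4, 0, 0, -0.24, 0],
    [2.7, 1.5, 3.6, 0, 0, -0.36, 0],
    [3.6, 2.1, 4.8, 0, 0, -0.48, 0],
    [4.5, 2.6, 6.0, 0, 0, -0.6, 0],
    [5.4, 3.2, 7.2, 0, 0, -0.72, 0],
    [6.3, 3.7, 8.4, 0, 0, -0.84, 0],
    [6.9, 4.1, 9.5, 0, 0, -0.95, 0],
  ],
)

```text
t: 0.82
eef_pos: [565.6, 69.8, 134.8]
ee_rot: [-0.001, 0.302, 0.953, -0.0]
wrist_force: [-0.4, -0.2, 0.2]
width: 1.0
```

```bash
cat > st.py <<'E'
from rig import *
from h import *
import sys
s=read_state();print({k:np.round(s[k],3).tolist() for k in("t","qpos","eef_pos","ee_rot","wrist_force","ft_torque","width")})
w,x,y,z=s["ee_rot"];Rm=R.from_quat([x,y,z,w]);M=Rm.as_matrix();print(M.round(3).tolist())
if len(sys.argv)>1:
    for n in sys.argv[2:]:
        d=get_image(n);cv2.imwrite(f"pics/{sys.argv[1]}_{n}.png",d["img"]);np.savez(f"pics/{sys.argv[1]}_{n}.npz",**d)
E
cat > go.py <<'E'
# go.py x y z jawyaw(rad, world angle of tool y): print increments needed
from rig import *
from h import *
import sys
s=read_state();w,x,y,z=s["ee_rot"];M=R.from_quat([x,y,z,w]).as_matrix()
a=list(map(float,sys.argv[1:5]));ty=np.array([np.cos(a[3]),np.sin(a[3]),0]);tz=np.array([0,0,-1.]);T=np.c_[np.cross(ty,tz),ty,tz]
print("shift cm",(M.T@(np.array(a[:3])-s["eef_pos"])/10).round(2),"rot",R.from_matrix(M.T@T).as_rotvec().round(3))
E
python3 st.py b wrist; python3 go.py 565.3 69 66 0.95
```

```text
{'t': 0.817, 'qpos': [-0.006, 0.445, -0.187, 0.94, 0.0, 0.609], 'eef_pos': [565.605, 69.817, 134.837], 'ee_rot': [-0.001, 0.302, 0.953, -0.0], 'wrist_force': [-0.431, -0.212, 0.186], 'ft_torque': [0.03, -0.014, 0.034], 'width': 1.0}
[[-0.817, 0.576, -0.002], [0.576, 0.817, 0.0], [0.002, -0.001, -1.0]]
shift cm [-0.13 -0.1   6.69] rot [-0.002 -0.004  0.014]
```

View pics/b_wrist.png

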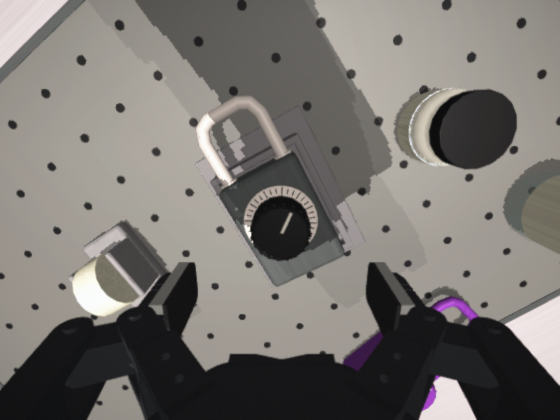

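The knob top is at about (281,228), the jaws are centred on column 282, and nothing is in the fingers' way.

```bash
python3 - <<'E'
from h import *
W=np.load("pics/b_wrist.npz");g=cv2.cvtColor(W["img"],6)
print(onz(W,(281,228),89),proj(W,(565.3,69,89)))
m=(g[150:300,200:350]<28).astype(np.uint8)
m=cv2.morphologyEx(m,cv2.MORPH_OPEN,np.ones((7,7)))
for c in cv2.findContours(m,0,2)[0]:
    print(cv2.contourArea(c),np.array(cv2.minEnclosingCircle(c)[0])+[200,150],cv2.minEnclosingCircle(c)[1])
E
```

```text
[562.05351795  71.65633281  89.        ] [280.57002325 233.62175239]
1477.0 [281.20918274 227.62754822] 31.122455596923828
```

```bash
python3 go.py 564.5 69.6 66 0.95
```

```text
shift cm [-0.03 -0.09  6.69] rot [-0.002 -0.004  0.014]
```

>>> carry_out(
  increments=[
    [0, -0.1, 1.2, 0, 0, 0, 0],
    [0, -0.1, 2.6, 0, 0, 0, 0],
    [0, -0.1, 4.0, 0, 0, 0, 0],
    [0, -0.1, 5.2, 0, 0, 0, 0],
    [0, -0.1, 6.0, 0, 0, 0, 0],
    [0, -0.1, 6.5, 0, 0, 0, 0],
    [0, -0.1, 6.8, 0, 0, 0, 0],
    [0, -0.1, 6.8, 0, 0, 0, 0],
  ],
)

```text
t: 1.53
eef_pos: [564.1, 69.6, 64.7]
ee_rot: [-0.002, 0.299, 0.954, -0.0]
wrist_force: [-0.4, 0.4, 0.0]
width: 1.005
```

```bash
python3 st.py c side scene wrist
python3 - <<'E'
import cv2,numpy as np
a=cv2.imread("pics/c_side.png")[120:300,220:400];b=cv2.imread("pics/c_scene.png")[120:300,180:360]
cv2.imwrite("pics/c2.png",cv2.convertScaleAbs(cv2.resize(np.hstack([a,b]),None,fx=2.2,fy=2.2,interpolation=2),alpha=1.6,beta=20))
E
```

```text
{'t': 1.533, 'qpos': [-0.006, 0.518, -0.275, 0.782, 0.001, 0.601], 'eef_pos': [564.064, 69.619, 64.681], 'ee_rot': [-0.002, 0.299, 0.954, -0.0], 'wrist_force': [-0.403, 0.392, 0.015], 'ft_torque': [-0.048, -0.009, -0.02], 'width': 1.005}
[[-0.821, 0.571, -0.004], [0.571, 0.821, 0.001], [0.004, -0.002, -1.0]]
```

View pics/c2.png

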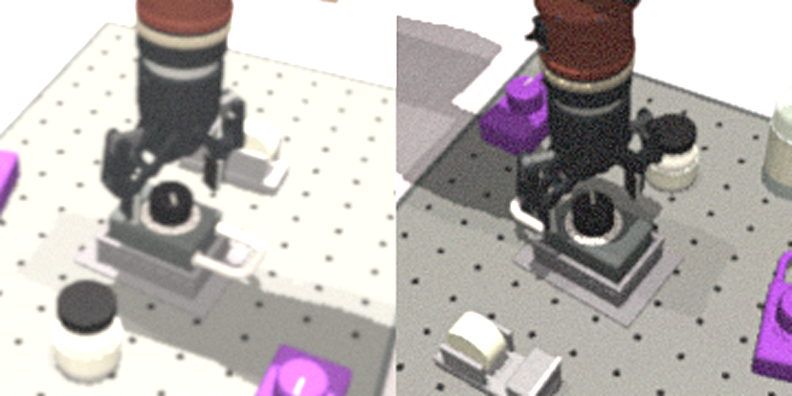

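View pics/c_wrist.png

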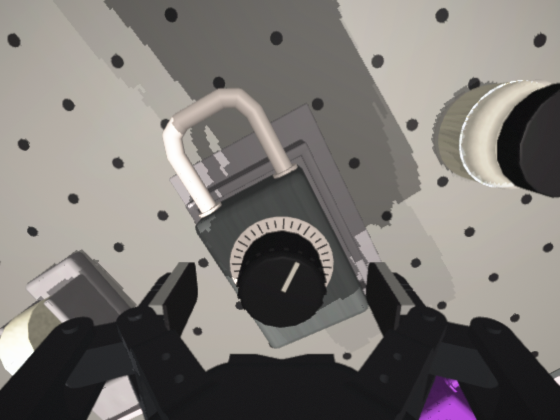

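The fingers straddle the knob, seen at (283,278) in the wrist view, with clearance on both sides. Next I close on it.

>>> carry_out(
  increments=[
    [0, 0, 0, 0, 0, 0, 255],
    [0, 0, 0, 0, 0, 0, 255],
    [0, 0, 0, 0, 0, 0, 255],
    [0, 0, 0, 0, 0, 0, 255],
    [0, 0, 0, 0, 0, 0, 255],
    [0, 0, 0, 0, 0, 0, 255],
    [0, 0, 0, 0, 0, 0, 255],
    [0, 0, 0, 0, 0, 0, 255],
  ],
)

```text
t: 2.35
eef_pos: [564.7, 69.4, 66.3]
ee_rot: [-0.001, 0.299, 0.954, -0.0]
wrist_force: [-2.8, -1.2, 8.3]
width: 0.474
```

```bash
python3 st.py d wrist
```

```text
{'t': 2.35, 'qpos': [-0.006, 0.516, -0.274, 0.783, 0.0, 0.601], 'eef_pos': [564.706, 69.424, 66.285], 'ee_rot': [-0.001, 0.299, 0.954, -0.0], 'wrist_force': [-2.838, -1.162, 8.259], 'ft_torque': [-0.368, 0.673, 0.017], 'width': 0.474}
[[-0.821, 0.571, -0.002], [0.571, 0.821, 0.0], [0.002, -0.001, -1.0]]
```

View pics/d_wrist.png

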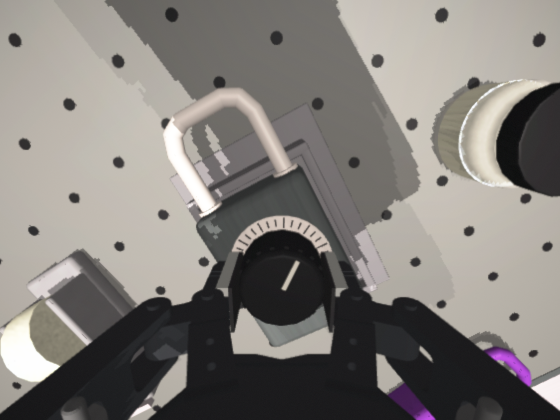

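The knob is gripped, with width 0.474 (about 40 mm). I start the turn clockwise, which is +z of the tool.

>>> carry_out(
  increments=[
    [0, 0, -0.05, 0, 0, 0.06, 255],
    [0, 0, -0.05, 0, 0, 0.12, 255],
    [0, 0, -0.05, 0, 0, 0.18, 255],
    [0, 0, -0.05, 0, 0, 0.24, 255],
    [0, 0, -0.05, 0, 0, 0.3, 255],
    [0, 0, -0.05, 0, 0, 0.36, 255],
    [0, 0, -0.05, 0, 0, 0.42, 255],
    [0, 0, -0.05, 0, 0, 0.45, 255],
  ],
)

```text
t: 3.07
eef_pos: [564.7, 69.9, 66.5]
ee_rot: [-0.001, 0.506, 0.863, -0.0]
wrist_force: [1.2, 1.6, -5.0]
width: 0.476
```

```bash
python3 st.py e wrist; python3 go.py 564.5 69.5 66.5 0.5
```

```text
{'t': 3.067, 'qpos': [-0.006, 0.516, -0.274, 0.784, 0.001, 1.054], 'eef_pos': [564.694, 69.915, 66.482], 'ee_rot': [-0.001, 0.506, 0.863, -0.0], 'wrist_force': [1.153, 1.632, -5.045], 'ft_torque': [0.459, -0.358, 0.07], 'width': 0.476}
[[-0.489, 0.872, -0.003], [0.872, 0.489, 0.001], [0.002, -0.002, -1.0]]
shift cm [-0.02 -0.03 -0.  ] rot [-0.002 -0.002  0.01 ]
```

View pics/e_wrist.png

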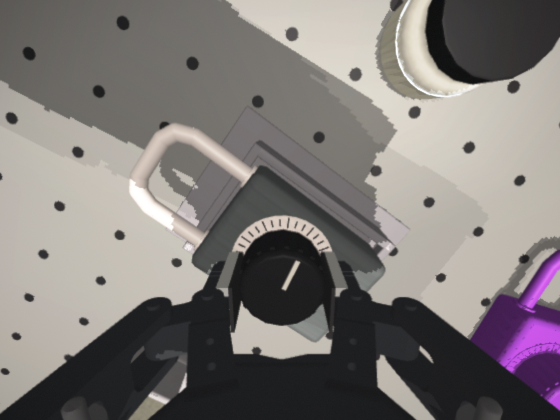

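The dial turns with the jaws (pointer unchanged in the wrist view), with no click yet. I continue in smaller steps.

>>> carry_out(
  increments=[
    [0, 0, 0.02, 0, 0, 0.05, 255],
    [0, 0, 0.02, 0, 0, 0.1, 255],
    [0, 0, 0.02, 0, 0, 0.15, 255],
    [0, 0, 0.02, 0, 0, 0.2, 255],
    [0, 0, 0.02, 0, 0, 0.25, 255],
    [0, 0, 0.02, 0, 0, 0.3, 255],
    [0, 0, 0.02, 0, 0, 0.35, 255],
    [0, 0, 0.02, 0, 0, 0.35, 255],
  ],
)

```text
t: 3.78
eef_pos: [565.1, 70.1, 66.4]
ee_rot: [-0.001, 0.649, 0.761, -0.0]
wrist_force: [1.5, 1.9, -0.3]
width: 0.476
```

```bash
python3 st.py f wrist
```

```text
{'t': 3.783, 'qpos': [-0.006, 0.516, -0.274, 0.783, 0.001, 1.406], 'eef_pos': [565.085, 70.145, 66.402], 'ee_rot': [-0.001, 0.649, 0.761, -0.0], 'wrist_force': [1.547, 1.905, -0.326], 'ft_torque': [0.31, -0.358, -0.046], 'width': 0.476}
[[-0.158, 0.987, -0.002], [0.987, 0.158, 0.001], [0.002, -0.002, -1.0]]
```

View pics/f_wrist.png

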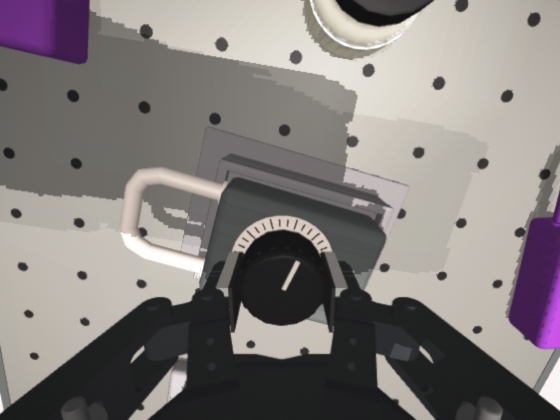

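Turned 0.80 rad so far. The pointer is still aligned, the bow is at (130,215) and has not jumped.

>>> carry_out(
  increments=[
    [0, 0, 0, 0, 0, 0.05, 255],
    [0, 0, 0, 0, 0, 0.1, 255],
    [0, 0, 0, 0, 0, 0.15, 255],
    [0, 0, 0, 0, 0, 0.2, 255],
    [0, 0, 0, 0, 0, 0.25, 255],
    [0, 0, 0, 0, 0, 0.3, 255],
    [0, 0, 0, 0, 0, 0.35, 255],
    [0, 0, 0, 0, 0, 0.35, 255],
  ],
)

```text
t: 4.5
eef_pos: [565.3, 70.0, 66.5]
ee_rot: [-0.001, 0.771, 0.637, -0.0]
wrist_force: [2.4, 0.1, -2.3]
width: 0.48
```

```bash
python3 st.py g wrist
```

```text
{'t': 4.5, 'qpos': [-0.006, 0.516, -0.273, 0.783, 0.001, 1.754], 'eef_pos': [565.298, 70.035, 66.459], 'ee_rot': [-0.001, 0.771, 0.637, -0.0], 'wrist_force': [2.358, 0.101, -2.278], 'ft_torque': [0.146, -0.44, -0.049], 'width': 0.48}
[[0.187, 0.982, -0.001], [0.982, -0.187, 0.001], [0.001, -0.002, -1.0]]
```

View pics/g_wrist.png

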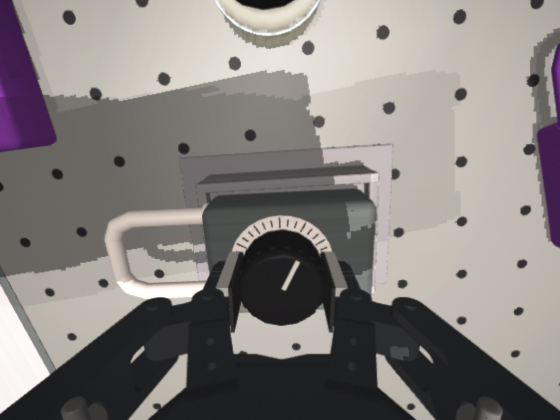

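Turned 1.15 rad. The bow is still at its locked distance (about 55 mm past the block), so I continue.

>>> carry_out(
  increments=[
    [0, 0, 0, 0, 0, 0.05, 255],
    [0, 0, 0, 0, 0, 0.1, 255],
    [0, 0, 0, 0, 0, 0.15, 255],
    [0, 0, 0, 0, 0, 0.2, 255],
    [0, 0, 0, 0, 0, 0.25, 255],
    [0, 0, 0, 0, 0, 0.3, 255],
    [0, 0, 0, 0, 0, 0.35, 255],
    [0, 0, 0, 0, 0, 0.35, 255],
  ],
)

```text
t: 5.22
eef_pos: [565.4, 69.9, 66.5]
ee_rot: [-0.001, 0.869, 0.495, -0.0]
wrist_force: [2.0, -0.6, -2.5]
width: 0.478
```

```bash
python3 st.py i wrist
```

```text
{'t': 5.217, 'qpos': [-0.006, 0.516, -0.273, 0.783, 0.001, 2.1], 'eef_pos': [565.407, 69.9, 66.465], 'ee_rot': [-0.001, 0.869, 0.495, -0.0], 'wrist_force': [2.012, -0.587, -2.475], 'ft_torque': [0.028, -0.518, 0.008], 'width': 0.478}
[[0.51, 0.86, -0.001], [0.86, -0.51, 0.001], [0.0, -0.002, -1.0]]
```

View pics/i_wrist.png

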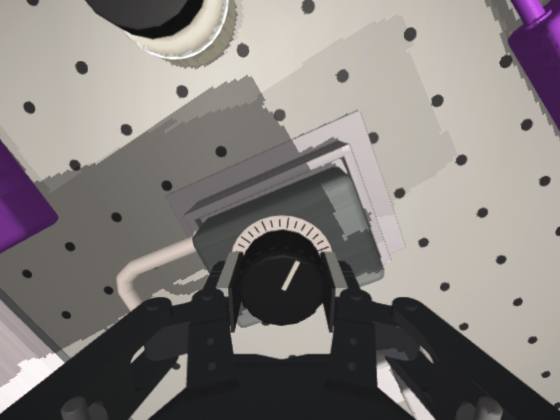

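Turned 1.50 rad with no stop yet (moment near 0). I continue.

>>> carry_out(
  increments=[
    [0, 0, 0, 0, 0, 0.04, 255],
    [0, 0, 0, 0, 0, 0.08, 255],
    [0, 0, 0, 0, 0, 0.12, 255],
    [0, 0, 0, 0, 0, 0.16, 255],
    [0, 0, 0, 0, 0, 0.2, 255],
    [0, 0, 0, 0, 0, 0.24, 255],
    [0, 0, 0, 0, 0, 0.28, 255],
    [0, 0, 0, 0, 0, 0.28, 255],
  ],
)

```text
t: 5.93
eef_pos: [565.3, 69.7, 66.4]
ee_rot: [-0.001, 0.929, 0.371, -0.001]
wrist_force: [2.8, -1.3, -2.9]
width: 0.477
```

```bash
python3 st.py j wrist side
```

```text
{'t': 5.933, 'qpos': [-0.006, 0.516, -0.273, 0.783, 0.001, 2.376], 'eef_pos': [565.298, 69.707, 66.424], 'ee_rot': [-0.001, 0.929, 0.371, -0.001], 'wrist_force': [2.836, -1.299, -2.856], 'ft_torque': [-0.097, -0.503, -0.053], 'width': 0.477}
[[0.725, 0.688, -0.002], [0.688, -0.725, 0.001], [-0.001, -0.002, -1.0]]
```

View pics/j_wrist.png

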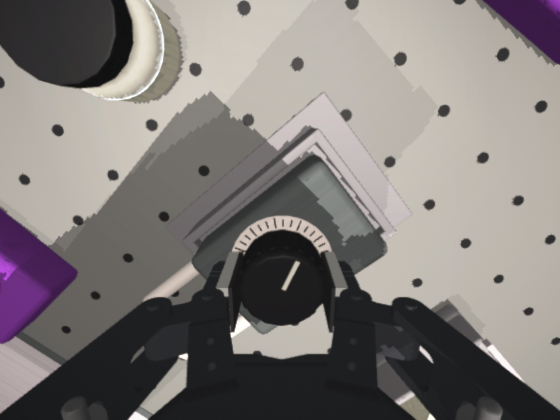

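View pics/j_side.png

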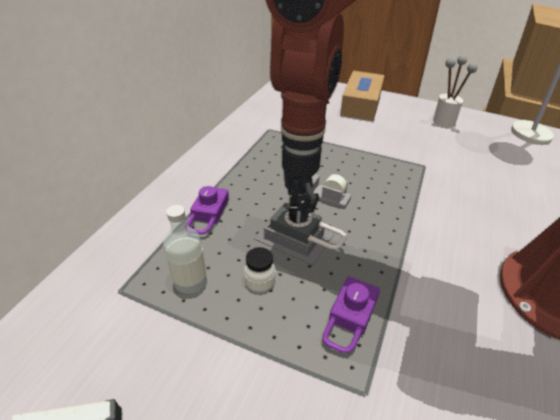

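```bash
python3 - <<'E'
import cv2,numpy as np
a=cv2.imread("pics/a_side.png")[200:260,270:370];b=cv2.imread("pics/j_side.png")[200:260,270:370]
cv2.imwrite("pics/j2.png",cv2.convertScaleAbs(cv2.resize(np.hstack([a,b]),None,fx=4,fy=4,interpolation=2),alpha=1.6,beta=20))
E
```

```text
(no output)
```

View pics/j2.png

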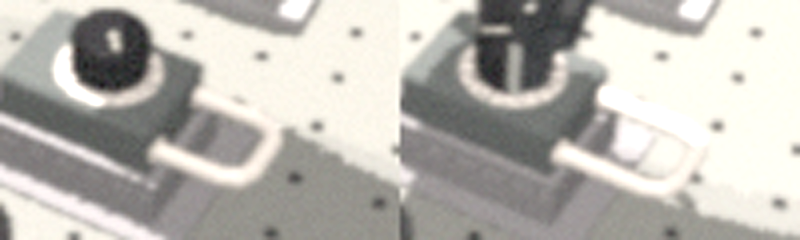

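The bow edge moved about 6 px outward (about 10 mm) in the side view, so the shackle has sprung. I'll push slightly further to confirm the dial is blocked.

>>> carry_out(
  increments=[
    [0, 0, 0, 0, 0, 0.03, 255],
    [0, 0, 0, 0, 0, 0.06, 255],
    [0, 0, 0, 0, 0, 0.09, 255],
    [0, 0, 0, 0, 0, 0.1, 255],
    [0, 0, 0, 0, 0, 0.1, 255],
    [0, 0, 0, 0, 0, 0.1, 255],
    [0, 0, 0, 0, 0, 0.1, 255],
    [0, 0, 0, 0, 0, 0.1, 255],
  ],
)

```text
t: 6.7
eef_pos: [566.4, 70.6, 66.7]
ee_rot: [-0.001, 0.945, 0.327, 0.001]
wrist_force: [5.5, 2.7, -5.2]
width: 0.477
```

```bash
python3 st.py k wrist side;python3 - <<'E'
import cv2,numpy as np
a=cv2.imread("pics/k_wrist.png")[200:350,210:360];b=cv2.imread("pics/k_side.png")[180:255,280:355]
cv2.imwrite("pics/k2.png",cv2.convertScaleAbs(np.hstack([cv2.resize(a,(400,400)),cv2.resize(b,(400,400),interpolation=2)]),alpha=1.6,beta=20))
E
```

```text
{'t': 6.7, 'qpos': [-0.005, 0.516, -0.272, 0.782, 0.002, 2.47], 'eef_pos': [566.373, 70.56, 66.663], 'ee_rot': [-0.001, 0.945, 0.327, 0.001], 'wrist_force': [5.472, 2.665, -5.208], 'ft_torque': [0.68, -1.108, 1.011], 'width': 0.477}
[[0.786, 0.618, 0.0], [0.618, -0.786, 0.002], [0.002, -0.001, -1.0]]
```

View pics/k2.png

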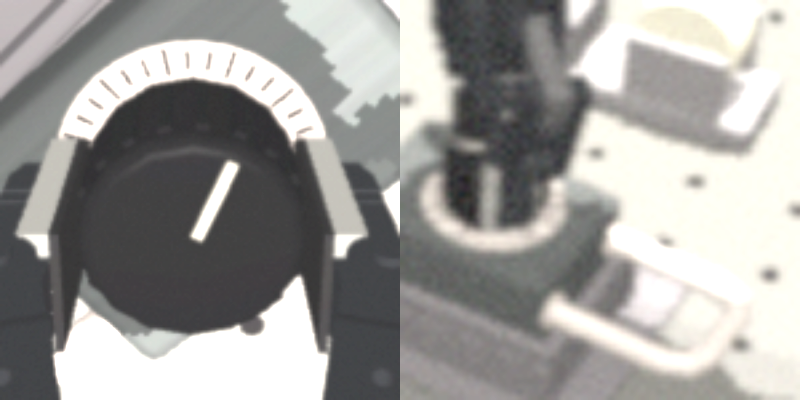

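The moment rose to 1.0 N m, so the dial is blocked at the notch and the shackle is out about 10 mm. I release and lift.

>>> carry_out(
  increments=[
    [0, 0, 0, 0, 0, 0, 0],
    [0, 0, 0, 0, 0, 0, 0],
    [0, 0, 0, 0, 0, 0, 0],
    [0, 0, 0, 0, 0, 0, 0],
    [0, 0, -1.2, 0, 0, 0, 0],
    [0, 0, -3.0, 0, 0, 0, 0],
    [0, 0, -4.8, 0, 0, 0, 0],
    [0, 0, -6.0, 0, 0, 0, 0],
  ],
)

```text
t: 7.47
eef_pos: [566.6, 70.3, 128.2]
ee_rot: [-0.001, 0.945, 0.327, 0.001]
wrist_force: [0.3, 1.2, -0.2]
width: 0.994
```

```bash
python3 st.py l wrist
```

```text
{'t': 7.467, 'qpos': [-0.006, 0.451, -0.197, 0.921, 0.002, 2.47], 'eef_pos': [566.613, 70.347, 128.177], 'ee_rot': [-0.001, 0.945, 0.327, 0.001], 'wrist_force': [0.268, 1.217, -0.244], 'ft_torque': [-0.023, -0.001, -0.008], 'width': 0.994}
[[0.786, 0.618, 0.001], [0.618, -0.786, 0.002], [0.002, -0.001, -1.0]]
```

View pics/l_wrist.png

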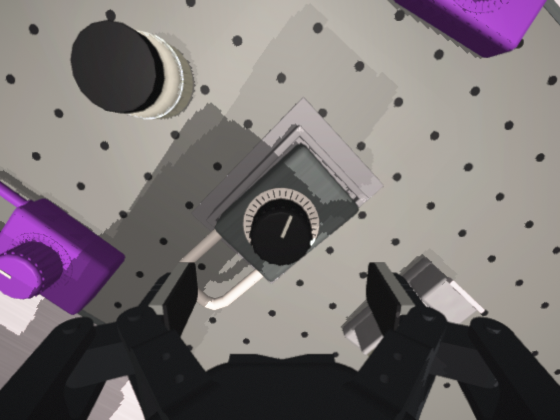

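```bash
python3 go.py 462.9 80.3 110 -0.105; python3 - <<'E'
from h import *
W=np.load("pics/a_wrist.npz");print(onz(W,(120,35),20),onz(W,(192,38),20),onz(W,(304,232),40))
E
```

```text
shift cm [-7.64 -7.27  1.97] rot [ 0.003 -0.004 -0.799]
[350.17235925 161.04391105  20.        ] [427.74605999 157.58196717  20.        ] [551.74057261 -58.65710224  40.        ]
```

>>> carry_out(
  increments=[
    [-1.0, -0.9, 0, 0, 0, -0.11, 0],
    [-2.0, -1.9, 0, 0, 0, -0.22, 0],
    [-3.0, -2.8, 0, 0, 0, -0.33, 0],
    [-4.0, -3.8, 0, 0, 0, -0.44, 0],
    [-5.0, -4.8, 0, 0, 0, -0.55, 0],
    [-6.0, -5.7, 0.5, 0, 0, -0.66, 0],
    [-7.0, -6.6, 1.0, 0, 0, -0.77, 0],
    [-7.6, -7.3, 1.5, 0, 0, -0.8, 0],
  ],
)

```text
t: 8.18
eef_pos: [461.3, 80.7, 114.2]
ee_rot: [0.0, 0.741, 0.672, 0.002]
wrist_force: [0.3, 0.7, 0.2]
width: 0.998
```

```bash
python3 st.py m wrist side scene
```

```text
{'t': 8.183, 'qpos': [0.016, 0.289, -0.492, 0.786, 0.002, 1.684], 'eef_pos': [461.331, 80.694, 114.151], 'ee_rot': [0.0, 0.741, 0.672, 0.002], 'wrist_force': [0.265, 0.737, 0.197], 'ft_torque': [-0.003, -0.027, 0.028], 'width': 0.998}
[[0.098, 0.995, 0.003], [0.995, -0.098, 0.002], [0.002, 0.003, -1.0]]
```

View pics/m_wrist.png

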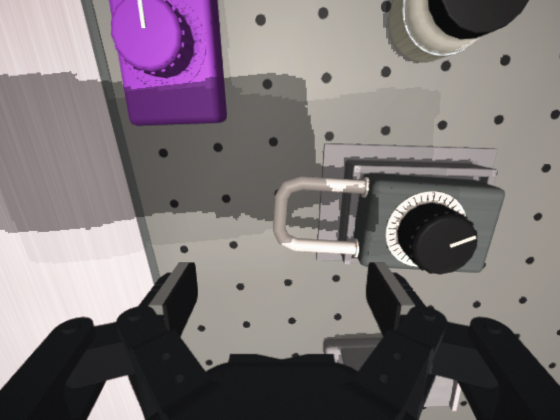

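View pics/m_side.png

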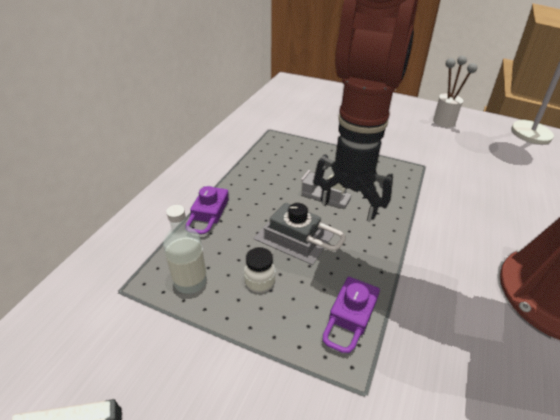

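The bow bar is centred at about (280,214) in the wrist view. The dial pointer has turned and stays put.

```bash
python3 - <<'E'
from h import *
W=np.load("pics/m_wrist.npz")
for n,p,z in(("bow",(280,214),43),("bow up",(284,196),43),("bow dn",(281,234),43),("dial",(445,245),89)): print(n,onz(W,p,z).round(1))
E
python3 go.py 462.5 80.5 24 -0.105
```

```text
bow [460.7  86.   43. ]
bow up [465.1 100.   43. ]
bow dn [459.8  69.4  43. ]
dial [563.9  70.7  89. ]
shift cm [-0.04 -0.01  9.04] rot [ 0.003 -0.002 -0.   ]
```

>>> carry_out(
  increments=[
    [0.1, 0, 0.5, 0, 0, 0, 110],
    [0.1, 0, 1.5, 0, 0, 0, 110],
    [0.1, 0, 3.0, 0, 0, 0, 110],
    [0.1, 0, 4.5, 0, 0, 0, 110],
    [0.1, 0, 6.0, 0, 0, 0, 110],
    [0.1, 0, 7.5, 0, 0, 0, 110],
    [0.1, 0, 8.6, 0, 0, 0, 110],
    [0.1, 0, 9.0, 0, 0, 0, 110],
  ],
)

```text
t: 9.0
eef_pos: [462.6, 81.8, 22.8]
ee_rot: [-0.0, 0.744, 0.668, 0.001]
wrist_force: [-0.1, -0.7, 0.4]
width: 0.569
```

```bash
python3 st.py n wrist side
```

```text
{'t': 9.0, 'qpos': [0.018, 0.423, -0.594, 0.552, 0.002, 1.695], 'eef_pos': [462.56, 81.84, 22.8], 'ee_rot': [-0.0, 0.744, 0.668, 0.001], 'wrist_force': [-0.11, -0.667, 0.42], 'ft_torque': [0.004, 0.045, 0.035], 'width': 0.569}
[[0.106, 0.994, 0.002], [0.994, -0.106, 0.002], [0.002, 0.002, -1.0]]
```

View pics/n_wrist.png

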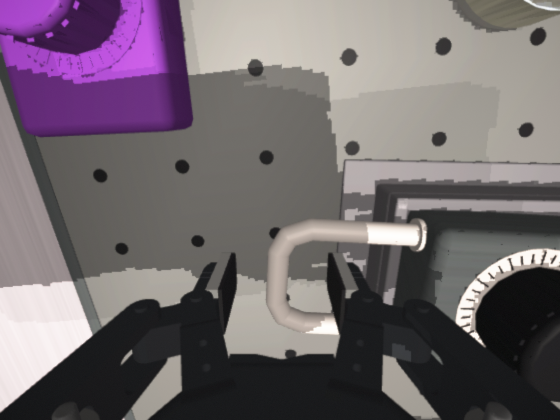

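View pics/n_side.png

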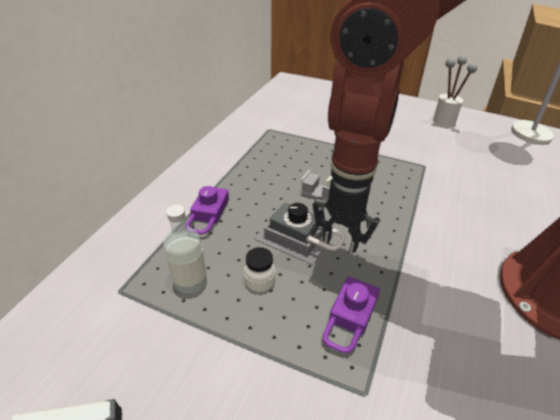

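The fingers straddle the bow bar, centred at about (278,277). The right-hand finger is inside the U and clear of the block.

```bash
python3 - <<'E'
from h import *
W=np.load("pics/n_wrist.npz")
for p in((279,277),(350,233),(320,323)): print(onz(W,p,43).round(1))
E
```

```text
[461.6  86.4  43. ]
[496.  105.3  43. ]
[479.3  58.   43. ]
```

>>> carry_out(
  increments=[
    [0.2, 0, -0.1, 0, 0, 0, 110],
    [0.2, 0, -0.1, 0, 0, 0, 255],
    [0.2, 0, -0.1, 0, 0, 0, 255],
    [0.2, 0, -0.1, 0, 0, 0, 255],
    [0.2, 0, -0.1, 0, 0, 0, 255],
    [0.2, 0, -0.1, 0, 0, 0, 255],
    [0.2, 0, -0.1, 0, 0, 0, 255],
    [0.2, 0, -0.1, 0, 0, 0, 255],
  ],
)

```text
t: 9.77
eef_pos: [462.2, 83.3, 25.0]
ee_rot: [0.0, 0.744, 0.668, 0.001]
wrist_force: [-4.4, -3.8, 5.7]
width: 0.094
```

```bash
python3 st.py o wrist
```

```text
{'t': 9.767, 'qpos': [0.022, 0.42, -0.591, 0.558, 0.001, 1.7], 'eef_pos': [462.221, 83.303, 24.963], 'ee_rot': [0.0, 0.744, 0.668, 0.001], 'wrist_force': [-4.407, -3.766, 5.739], 'ft_torque': [-0.62, 0.831, -0.46], 'width': 0.094}
[[0.107, 0.994, 0.001], [0.994, -0.107, 0.001], [0.001, 0.001, -1.0]]
```

View pics/o_wrist.png

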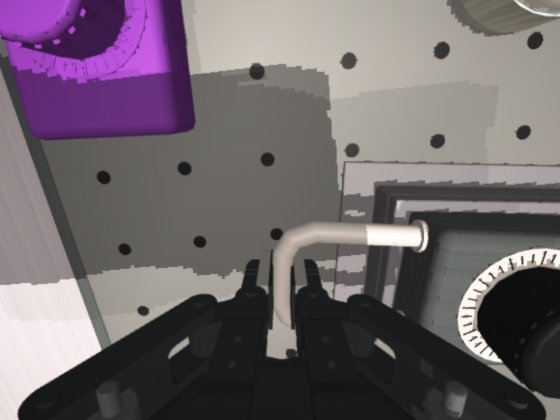

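The bar is gripped (width 0.094, about 8–10 mm). I pull along the lock's -x, which is the tool's -y.

>>> carry_out(
  increments=[
    [0, -0.3, 0, 0, 0, 0, 255],
    [0, -0.6, 0, 0, 0, 0, 255],
    [0, -0.9, 0, 0, 0, 0, 255],
    [0, -1.2, 0, 0, 0, 0, 255],
    [0, -1.5, 0, 0, 0, 0, 255],
    [0, -1.7, 0, 0, 0, 0, 255],
    [0, -1.85, 0, 0, 0, 0, 255],
    [0, -1.9, 0, 0, 0, 0, 255],
  ],
)

```text
t: 10.48
eef_pos: [444.3, 85.3, 25.3]
ee_rot: [0.001, 0.744, 0.668, 0.002]
wrist_force: [6.4, -4.2, 0.4]
width: 0.095
```

```bash
python3 st.py p wrist side
```

```text
{'t': 10.483, 'qpos': [0.027, 0.393, -0.638, 0.536, 0.001, 1.705], 'eef_pos': [444.284, 85.337, 25.312], 'ee_rot': [0.001, 0.744, 0.668, 0.002], 'wrist_force': [6.387, -4.184, 0.422], 'ft_torque': [-0.71, -1.103, -0.268], 'width': 0.095}
[[0.107, 0.994, 0.003], [0.994, -0.107, 0.001], [0.001, 0.003, -1.0]]
```

View pics/p_wrist.png

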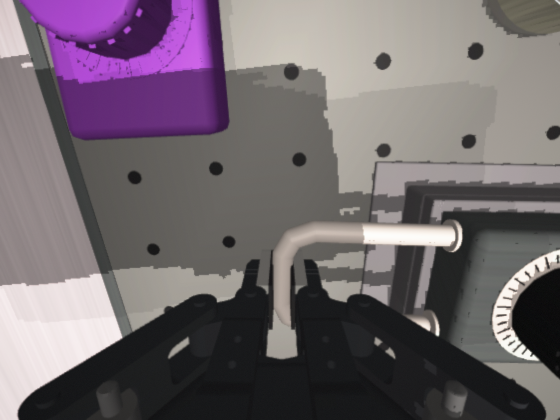

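It moved 18 mm and the force is rising. I pull a little further to be sure of the stop.

>>> carry_out(
  increments=[
    [0, -0.1, 0, 0, 0, 0, 255],
    [0, -0.2, 0, 0, 0, 0, 255],
    [0, -0.3, 0, 0, 0, 0, 255],
    [0, -0.4, 0, 0, 0, 0, 255],
    [0, -0.5, 0, 0, 0, 0, 255],
    [0, -0.5, 0, 0, 0, 0, 255],
    [0, -0.5, 0, 0, 0, 0, 255],
    [0, -0.5, 0, 0, 0, 0, 255],
  ],
)

```text
t: 11.25
eef_pos: [444.1, 85.2, 26.2]
ee_rot: [0.004, 0.744, 0.668, 0.004]
wrist_force: [15.4, -7.3, -7.8]
width: 0.097
```

```bash
python3 st.py q wrist side
```

```text
{'t': 11.25, 'qpos': [0.028, 0.387, -0.646, 0.526, -0.001, 1.707], 'eef_pos': [444.081, 85.2, 26.203], 'ee_rot': [0.004, 0.744, 0.668, 0.004], 'wrist_force': [15.376, -7.281, -7.845], 'ft_torque': [-1.381, -3.055, -0.227], 'width': 0.097}
[[0.107, 0.994, 0.012], [0.994, -0.107, -0.001], [0.001, 0.012, -1.0]]
```

View pics/q_wrist.png

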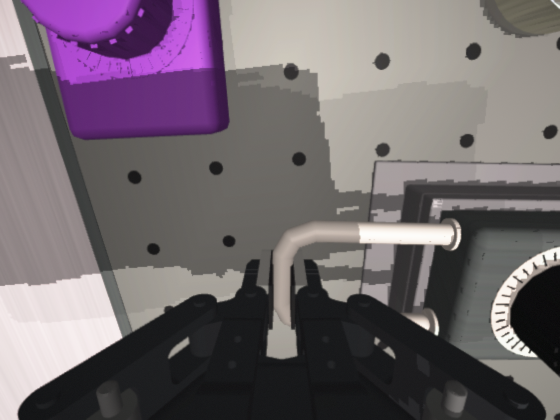

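The pull has hit the stop: the tool did not move further and the force rose by about 10 N. I relax, open partway and rise.

>>> carry_out(
  increments=[
    [0, 0, 0, 0, 0, 0, 255],
    [0, 0, 0, 0, 0, 0, 110],
    [0, 0, 0, 0, 0, 0, 110],
    [0, 0, 0, 0, 0, 0, 110],
    [0, 0, -1.5, 0, 0, 0, 110],
    [0, 0, -4.0, 0, 0, 0, 110],
    [0, 0, -7.5, 0, 0, 0, 110],
    [0, 0, -10.5, 0, 0, 0, 0],
  ],
)

```text
t: 12.02
eef_pos: [441.7, 85.6, 132.4]
ee_rot: [0.003, 0.744, 0.668, 0.004]
wrist_force: [1.5, -0.5, 0.3]
width: 0.692
```

```bash
python3 st.py r wrist side scene
```

```text
{'t': 12.017, 'qpos': [0.029, 0.23, -0.518, 0.813, -0.0, 1.707], 'eef_pos': [441.738, 85.643, 132.388], 'ee_rot': [0.003, 0.744, 0.668, 0.004], 'wrist_force': [1.531, -0.487, 0.34], 'ft_torque': [-0.043, -0.021, -0.006], 'width': 0.692}
[[0.107, 0.994, 0.01], [0.994, -0.107, -0.0], [0.001, 0.01, -1.0]]
```

View pics/r_wrist.png

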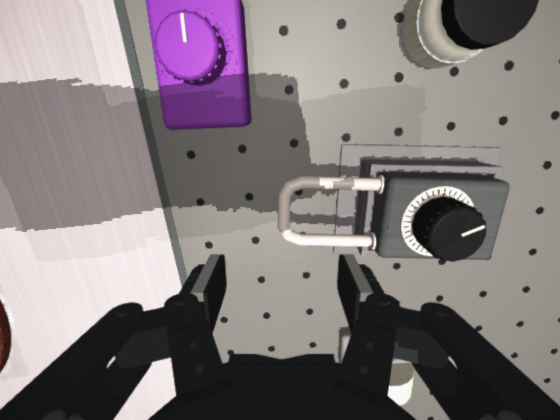

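View pics/r_scene.png

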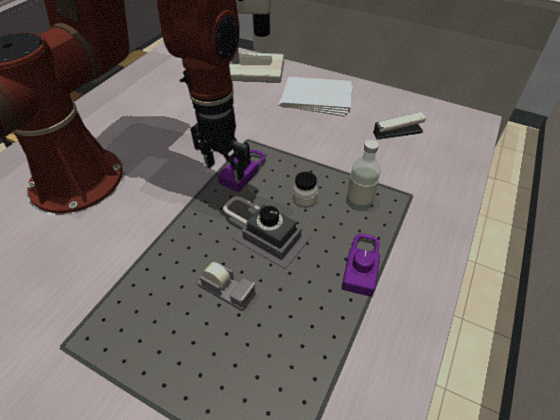

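The shackle is now well out, with its bow bar at (285,212) in the wrist view. The lock still sits in the cradle and the bystanders are unmoved. Next I measure the block for a side grip.

```bash
python3 - <<'E'
import cv2
i=cv2.imread("pics/r_wrist.png")[130:290,320:530];cv2.imwrite("pics/r2.png",cv2.convertScaleAbs(cv2.resize(i,None,fx=3.5,fy=3.5,interpolation=2),alpha=1.8,beta=20))
E
```

```text
(no output)
```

View pics/r2.png

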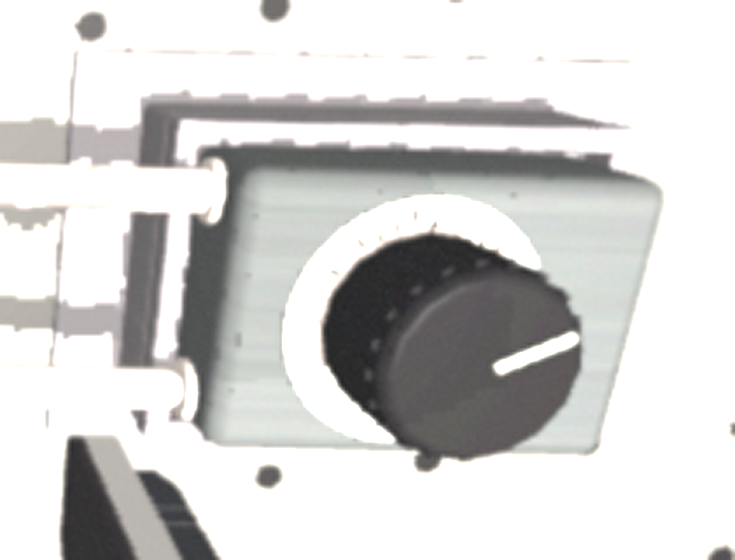

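```bash
python3 - <<'E'
from h import *
W=np.load("pics/r_wrist.npz")
w=lambda x,y:(320+x/3.5,130+y/3.5)
cs=np.array([onz(W,w(*p),61)[:2] for p in((243,165),(660,183),(597,452),(212,440))]);print(cs.round(1).tolist(),cs.mean(0))
print(np.linalg.norm(cs-np.roll(cs,-1,0),axis=1))
print([np.arctan2(*(b-a)[::-1]) for a,b in((cs[0],cs[1]),(cs[3],cs[2]))],[np.arctan2(*(b-a)[::-1])-np.pi/2 for a,b in((cs[3],cs[0]),(cs[2],cs[1]))])
d=onz(W,w(482,365),89);b=onz(W,(285,212),43);print(d,b,np.linalg.norm((d-b)[:2]))
S=np.load("pics/r_side.npz")
c=np.array([568.5,69.5])
E
```

```text
[[526.0, 110.7], [616.8, 97.0], [610.2, 32.5], [519.1, 46.1]] [568.03836041  71.57100351]
[91.87053323 64.76393996 92.12239421 64.88533108]
[np.float64(-0.14977063654936554), np.float64(-0.14832567181498613)] [np.float64(-0.10573916681398798), np.float64(-0.10176503010708293)]
[563.66193618  71.83149163  89.        ] [445.39945997  85.98462123  43.        ] 119.10635733641361
```

The dial-to-bow distance is now 119 mm (121 expected fully out), so the shackle is fully out. I'll grip the block's sides near the balance point, about 20 mm from its centre towards the shackle.

```bash
python3 go.py 548.6 72.6 133 1.455
```

```text
shift cm [-0.18 10.53  0.17] rot [ 0.013  0.011 -1.562]
```

>>> carry_out(
  increments=[
    [0, 1.2, 0, 0, 0, -0.12, 0],
    [0, 2.5, 0, 0, 0, -0.24, 0],
    [0, 3.8, 0, 0, 0, -0.36, 0],
    [0, 5.1, 0, 0, 0, -0.48, 0],
    [-0.1, 6.5, 0, 0, 0, -0.6, 0],
    [-0.1, 7.9, 0, 0, 0, -0.72, 0],
    [-0.2, 9.3, 0, 0, 0, -0.84, 0],
    [-0.2, 10.5, 0.1, 0, 0, -0.96, 0],
  ],
)

```text
t: 12.83
eef_pos: [548.0, 72.5, 132.2]
ee_rot: [0.006, 0.348, 0.937, 0.002]
wrist_force: [-0.1, 0.8, 0.1]
width: 0.999
```

```bash
python3 st.py; python3 go.py 548.6 72.6 110 1.455
```

```text
{'t': 12.833, 'qpos': [-0.001, 0.407, -0.257, 0.893, 0.0, 0.711], 'eef_pos': [548.047, 72.516, 132.246], 'ee_rot': [0.006, 0.348, 0.937, 0.002], 'wrist_force': [-0.083, 0.799, 0.068], 'ft_torque': [0.046, -0.024, -0.041], 'width': 0.999}
[[-0.757, 0.653, 0.013], [0.653, 0.757, 0.0], [-0.01, 0.009, -1.0]]
shift cm [-0.01  0.02  2.23] rot [ 0.006  0.012 -0.596]
```

>>> carry_out(
  increments=[
    [0, 0, 0.2, 0, 0, -0.12, 0],
    [0, 0, 0.5, 0, 0, -0.24, 0],
    [0, 0, 0.9, 0, 0, -0.36, 0],
    [0, 0, 1.3, 0, 0, -0.48, 0],
    [0, 0, 1.7, 0.006, 0.012, -0.59, 0],
    [0, 0, 2.0, 0.006, 0.012, -0.595, 0],
    [0, 0, 2.2, 0.006, 0.012, -0.595, 0],
    [0, 0, 2.2, 0.006, 0.012, -0.595, 0],
  ],
)

```text
t: 13.5
eef_pos: [547.4, 72.6, 109.1]
ee_rot: [-0.001, 0.06, 0.998, -0.0]
wrist_force: [-0.2, 0.0, -0.3]
width: 1.0
```

```bash
python3 st.py s wrist side
```

```text
{'t': 13.5, 'qpos': [-0.0, 0.44, -0.272, 0.861, -0.0, 0.12], 'eef_pos': [547.446, 72.649, 109.06], 'ee_rot': [-0.001, 0.06, 0.998, -0.0], 'wrist_force': [-0.173, 0.021, -0.275], 'ft_torque': [-0.02, 0.001, 0.02], 'width': 1.0}
[[-0.993, 0.12, -0.002], [0.12, 0.993, -0.0], [0.002, -0.0, -1.0]]
```

View pics/s_wrist.png

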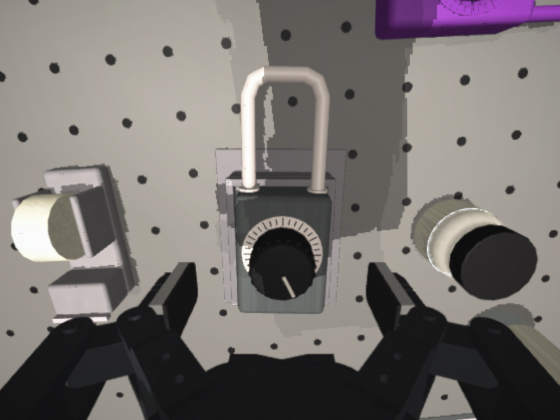

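View pics/s_side.png

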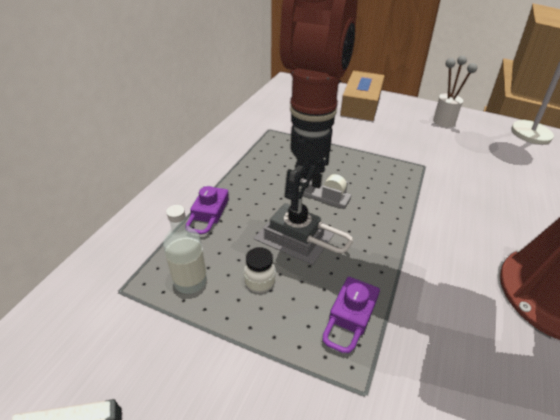

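The lock is vertical in the wrist view at column 283, centred between the jaws (282). I descend beside it.

>>> carry_out(
  increments=[
    [0, 0, 1.0, 0, 0, 0, 0],
    [0, 0, 2.2, 0, 0, 0, 0],
    [0, 0, 3.4, 0, 0, 0, 0],
    [0, 0, 4.6, 0, 0, 0, 0],
    [0, 0, 5.6, 0, 0, 0, 0],
    [0, 0, 6.3, 0, 0, 0, 0],
    [0, 0, 6.8, 0, 0, 0, 0],
    [0, 0, 6.8, 0, 0, 0, 0],
  ],
)

```text
t: 14.27
eef_pos: [547.3, 72.6, 40.9]
ee_rot: [-0.001, 0.06, 0.998, -0.0]
wrist_force: [0.0, 0.4, 0.3]
width: 0.999
```

```bash
python3 st.py u wrist side scene; python3 - <<'E'
import cv2,numpy as np
a=cv2.imread("pics/u_side.png")[150:270,240:380];b=cv2.imread("pics/u_scene.png")[150:270,200:340]
cv2.imwrite("pics/u2.png",cv2.convertScaleAbs(cv2.resize(np.hstack([a,b]),None,fx=2.85,fy=2.85,interpolation=2),alpha=1.8,beta=30))
E
```

```text
{'t': 14.267, 'qpos': [-0.0, 0.521, -0.349, 0.704, -0.0, 0.119], 'eef_pos': [547.322, 72.569, 40.903], 'ee_rot': [-0.001, 0.06, 0.998, -0.0], 'wrist_force': [0.011, 0.41, 0.269], 'ft_torque': [0.012, -0.02, 0.069], 'width': 0.999}
[[-0.993, 0.119, -0.002], [0.119, 0.993, -0.0], [0.002, -0.001, -1.0]]
```

View pics/u2.png

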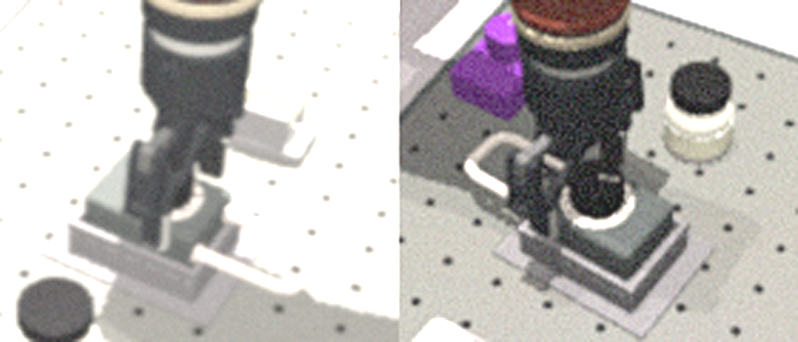

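View pics/u_wrist.png

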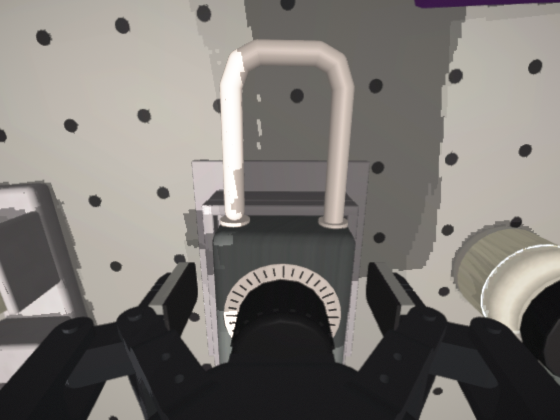

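```bash
python3 - <<'E'
from h import *
S=np.load("pics/u_side.npz");C=np.load("pics/u_scene.npz")
for z in(41,54):
  for r in (42,57):
    P=np.array([547.3,72.6,z])+r*np.array([.119,.993,0]);Q=np.array([547.3,72.6,z])-r*np.array([.119,.993,0])
    p=proj(S,P);q=proj(C,Q);print(z,r,((p-[240,150])*2.85).round(),((q-[200,150])*2.85+[400,0]).round())
i=S["img"][190:250,260:340];j=C["img"][190:250,230:310]
cv2.imwrite("pics/u3.png",cv2.convertScaleAbs(cv2.resize(np.hstack([i,j]),None,fx=5,fy=5,interpolation=2),alpha=2.2,beta=40))
E
```

```text
41 42 [157. 253.] [549. 241.]
41 57 [147. 265.] [537. 254.]
54 42 [157. 240.] [548. 231.]
54 57 [148. 252.] [536. 243.]
```

View pics/u3.png

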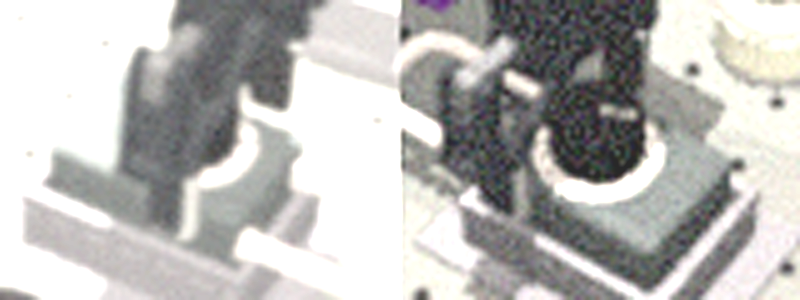

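>>> carry_out(
  increments=[
    [0.1, 0, 0.2, 0, 0, 0, 0],
    [0.1, 0, 0.4, 0, 0, 0, 0],
    [0.1, 0, 0.4, 0, 0, 0, 255],
    [0.1, 0, 0.4, 0, 0, 0, 255],
    [0.1, 0, 0.4, 0, 0, 0, 255],
    [0.1, 0, 0.4, 0, 0, 0, 255],
    [0.1, 0, 0.4, 0, 0, 0, 255],
    [0.1, 0, 0.4, 0, 0, 0, 255],
  ],
)

```text
t: 15.08
eef_pos: [547.4, 72.9, 38.8]
ee_rot: [0.0, 0.059, 0.998, 0.0]
wrist_force: [-1.7, 0.6, 5.4]
width: 0.778
```

```bash
python3 st.py v wrist side scene; python3 - <<'E'
import cv2,numpy as np
i=cv2.imread("pics/v_side.png")[180:250,260:340];j=cv2.imread("pics/v_scene.png")[180:250,230:310]
cv2.imwrite("pics/v3.png",cv2.convertScaleAbs(cv2.resize(np.hstack([i,j]),None,fx=5,fy=5,interpolation=2),alpha=2.2,beta=40))
E
```

```text
{'t': 15.083, 'qpos': [-0.0, 0.522, -0.353, 0.695, 0.0, 0.119], 'eef_pos': [547.444, 72.899, 38.834], 'ee_rot': [0.0, 0.059, 0.998, 0.0], 'wrist_force': [-1.739, 0.61, 5.362], 'ft_torque': [0.267, 0.326, -0.052], 'width': 0.778}
[[-0.993, 0.119, 0.001], [0.119, 0.993, 0.0], [-0.001, 0.0, -1.0]]
```

View pics/v3.png

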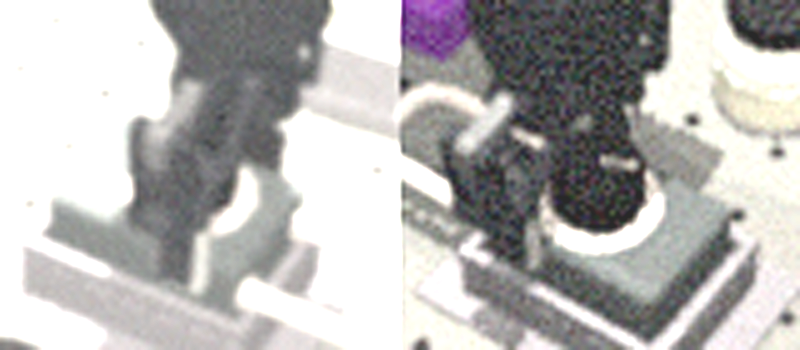

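View pics/v_wrist.png

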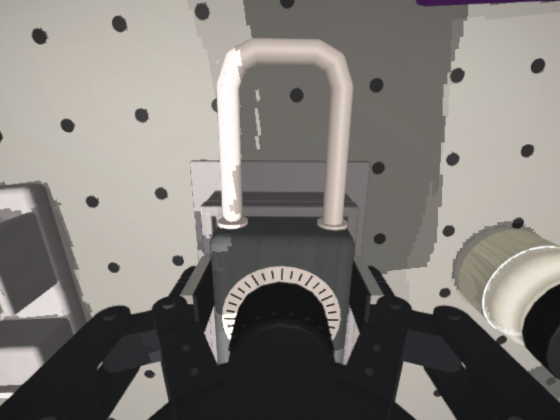

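The block's sides are gripped (width 0.778, about 66 mm), with the pads down its exposed sides. I start a slow lift with a check.

>>> carry_out(
  increments=[
    [0, 0, -0.2, 0, 0, 0, 255],
    [0, 0, -0.5, 0, 0, 0, 255],
    [0, 0, -0.9, 0, 0, 0, 255],
    [0, 0, -1.3, 0, 0, 0, 255],
    [0, 0, -1.8, 0, 0, 0, 255],
    [0, 0, -2.3, 0, 0, 0, 255],
    [0, 0, -2.8, 0, 0, 0, 255],
    [0, 0, -3.0, 0, 0, 0, 255],
  ],
)

```text
t: 15.9
eef_pos: [547.8, 72.9, 69.8]
ee_rot: [0.001, 0.059, 0.998, 0.0]
wrist_force: [-0.3, 0.9, -6.8]
width: 0.781
```

```bash
python3 st.py w wrist side scene; python3 - <<'E'
import cv2,numpy as np
i=cv2.imread("pics/w_side.png")[160:250,260:360];j=cv2.imread("pics/w_scene.png")[160:250,220:320]
cv2.imwrite("pics/w3.png",cv2.convertScaleAbs(cv2.resize(np.hstack([i,j]),None,fx=4,fy=4,interpolation=2),alpha=2.0,beta=30))
E
```

```text
{'t': 15.9, 'qpos': [-0.0, 0.483, -0.322, 0.765, 0.0, 0.119], 'eef_pos': [547.76, 72.893, 69.773], 'ee_rot': [0.001, 0.059, 0.998, 0.0], 'wrist_force': [-0.288, 0.86, -6.809], 'ft_torque': [0.028, 0.056, 0.002], 'width': 0.781}
[[-0.993, 0.119, 0.001], [0.119, 0.993, 0.0], [-0.001, 0.0, -1.0]]
```

View pics/w3.png

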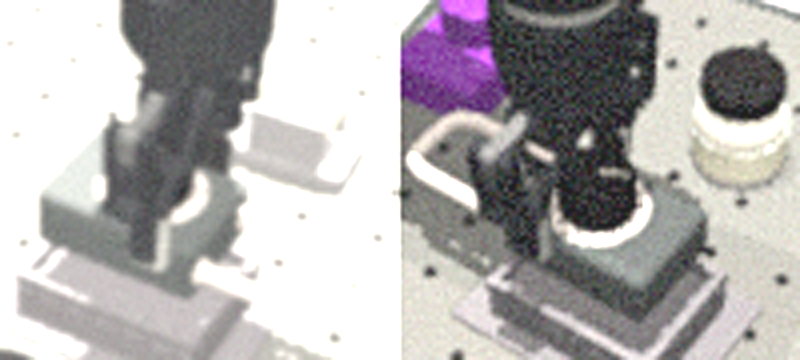

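View pics/w_wrist.png

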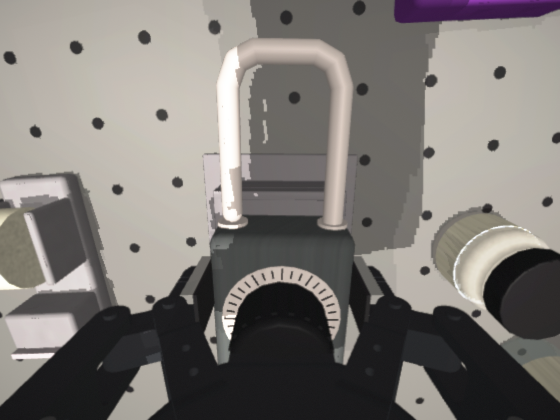

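The lock is out of the cradle with a wrist load of 6.8 N (0.67 kg expected) and a moment near 0. It sits unchanged in the wrist view, so it is level. I lift on to about 15 cm.

>>> carry_out(
  increments=[
    [0, 0, -0.6, 0, 0, 0, 255],
    [0, 0, -1.8, 0, 0, 0, 255],
    [0, 0, -3.2, 0, 0, 0, 255],
    [0, 0, -4.8, 0, 0, 0, 255],
    [0, 0, -6.4, 0, 0, 0, 255],
    [0, 0, -8.0, 0, 0, 0, 255],
    [0, 0, -9.2, 0, 0, 0, 255],
    [0, 0, -9.8, 0, 0, 0, 255],
  ],
)

```text
t: 16.72
eef_pos: [548.1, 72.9, 168.8]
ee_rot: [0.001, 0.059, 0.998, 0.0]
wrist_force: [0.4, 0.3, -6.8]
width: 0.777
```

>>> carry_out(
  increments=[
    [0, 0, 0, 0, 0, 0, 255],
    [0, 0, 0, 0, 0, 0, 255],
    [0, 0, 0, 0, 0, 0, 255],
    [0, 0, 0, 0, 0, 0, 255],
    [0, 0, 0, 0, 0, 0, 255],
    [0, 0, 0, 0, 0, 0, 255],
    [0, 0, 0, 0, 0, 0, 255],
    [0, 0, 0, 0, 0, 0, 255],
  ],
)

```text
t: 17.38
eef_pos: [548.0, 72.9, 168.7]
ee_rot: [0.001, 0.059, 0.998, 0.0]
wrist_force: [0.5, -0.3, -7.2]
width: 0.785
```

```bash
python3 st.py x wrist side scene; python3 - <<'E'
from h import *
i=cv2.imread("pics/x_side.png")[60:300,160:420];j=cv2.imread("pics/x_scene.png")[60:300,160:420]
cv2.imwrite("pics/x3.png",cv2.convertScaleAbs(cv2.resize(np.hstack([i,j]),(790,365),interpolation=2),alpha=1.7,beta=20))
E
```

```text
{'t': 17.383, 'qpos': [-0.0, 0.383, -0.19, 0.995, 0.0, 0.119], 'eef_pos': [547.991, 72.926, 168.676], 'ee_rot': [0.001, 0.059, 0.998, 0.0], 'wrist_force': [0.534, -0.326, -7.197], 'ft_torque': [-0.01, 0.077, -0.016], 'width': 0.785}
[[-0.993, 0.119, 0.003], [0.119, 0.993, 0.0], [-0.003, 0.0, -1.0]]
```

View pics/x3.png

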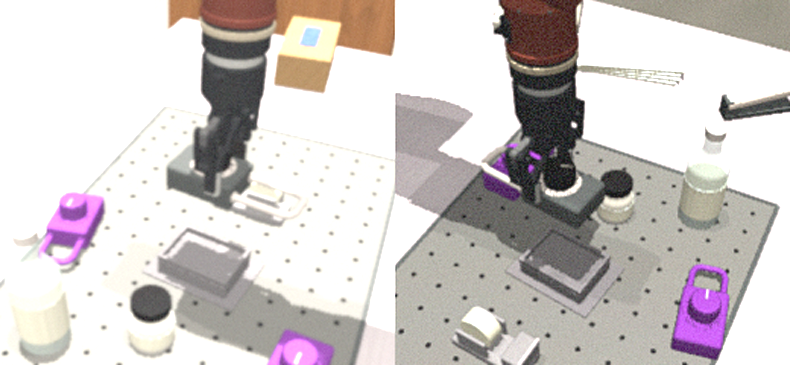

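View pics/x_wrist.png

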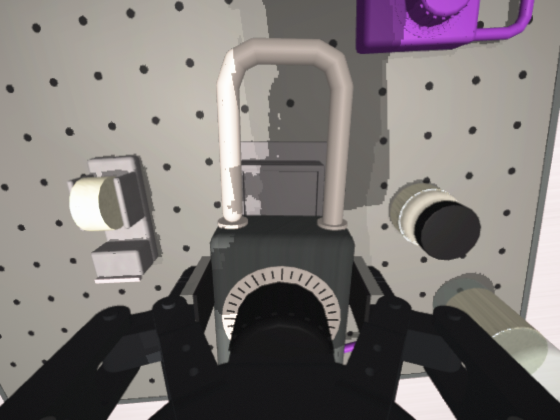

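The lock hangs level and still, with its underside about 155 mm up and the shackle fully out. The cradle is empty, and the jar, bottle and tape dispenser are undisturbed. I'm handing in.

```bash
python3 -c "
from rig import *
print(sign_off())"
```

```text
the job is handed in; nothing more can be done
None
```

The padlock is open and held up, level and still, with its underside about 155 mm above the bench. I handed the job in at about 17.5 s of the 67 s allowed; the hand-in gives no verdict.

- **Dial:** I turned it clockwise about 1.8 rad to the notch. The shackle moved out about 10 mm in the side view, and the dial blocked: the moment rose to 1.0 N m when I pushed slightly further.
- **Shackle:** I gripped the bow and pulled it about 18 mm further, to its stop, with the lock still in the cradle. The dial-to-bow distance then measured 119 mm, against 121 mm expected when fully out.
- **Lift:** I gripped the block's sides near its balance point and raised it straight up out of the cradle.

**Last checks:** The wrist load is about 7 N and the wrist moment is under 0.1 N m. The lock sits in the grip exactly as it did before the lift, with the shackle open. The cradle is empty, and the jar, bottle and tape dispenser look unmoved.

**Disagreements:** Camera positions differed by 2–4 mm between views, which is about the calibration error. The block measured about 92 × 65 mm instead of 96 × 68 mm. I could not read the fingertip height beside the block clearly from the pictures, so I stayed just above the cradle rim.

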